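# Clamp a power module into its test fixture

### The job

Lower the small black power module into the cradle of the test fixture, lying flat between the white corner guides (don't drop it), and let go. Then swing the clamp over by its red ball all the way down, so that its rubber foot drives the module fully home on the contacts, and leave it shut.

Things in the scene. Friction and masses are not known exactly. Their poses are not given: they have to be found in the camera images.
- supply_module: Small black supply block lying flat on the 2 mm blue mat, 42 (x) x 74 (y) x 29 (z) mm, 0.12 kg; origin: centre of its underside. Grasp across the 42 mm; either way round will do. The orange-lidded tin and white wire spool near it are not part of the job. A fixed black bench supply (x 0.5 to 0.75, y -0.2 to -0.03, under 0.2 m high) stands between it and the fixture: carry it over.
- fixture: Grey base fixed to the table; origin on the table under the cradle's middle. White corner guides (tops at z 44 mm) leave 88 (x) by 54 (y) mm: the module's long axis (y) goes along fixture x; sides open to fingers over |x| < 26. The orange floor, 60 x 30 mm, top at z 28, carries the module's weight; it slides down 12 mm (z 16: home) against 5 N friction and stays. Base 12 thick, x -56..88, y -42..42.
- clamp (a joint): Clamp lever angle, rad: 0 = shut (level, at its stop, along fixture -x over the cradle), 1.57 upright, 2.1 fully back. Starts open, 1.75 to 2.0; its stiff hinge (0.25 N m) keeps any angle; some 4 N at the ball shuts it. Hinge axis: parallel to fixture y through x 70, z 64 mm of the fixture. A rubber foot 70 mm from the hinge meets the raised module at 0.17 rad and pushes it home.
- clamp_knob (a point): Centre of the red ball, 26 mm in diameter, at the free end of the 18 mm wide clamp lever, 145 mm from the hinge axis. In the fixture's frame it is at x = 70 - 145 cos(angle), y = 0, z = 64 + 145 sin(angle) mm. Gripped from above along the fixture's y, it can turn between the fingers as the lever swings.
Not all that is in view belongs to the job. Of the things that look like the supply_module, take the one that is farthest to the robot's left at the start.

How it is judged (in metres and radians):
On the way:
1. the module lies in the cradle, released, with the clamp still open (horizontal distance between supply_module and fixture below 0.015 m and angle between the y axis of supply_module and the x axis of fixture, either way round below 0.25 rad and angle between supply_module's own z axis and vertical below 0.17 rad and z of supply_module in the frame of fixture below 0.033 m and value of joint clamp above 1 rad and contact force between supply_module and the fingers below 0.1 N), for 0.2 s.
At the end, for the whole second after the job is handed in: The module lies flat (within 0.1 rad) in the cradle, its centre within 15 mm and its long axis within 0.25 rad of the fixture's, its underside lower than 21 mm above the table (16 mm is fully home), at rest, and the clamp is shut to less than 0.06 rad (value of joint clamp below 0.06 rad and z of supply_module in the frame of fixture below 0.021 m and horizontal distance between supply_module and fixture below 0.015 m and angle between the y axis of supply_module and the x axis of fixture, either way round below 0.25 rad and angle between supply_module's own z axis and vertical below 0.1 rad and linear speed of supply_module below 0.02 m/s); the robot touches nothing.
It fails at once if the module is dropped into the cradle: let go over it with its underside more than 70 mm above the table (horizontal distance between supply_module and fixture below 0.06 m and z of supply_module in the frame of fixture above 0.07 m and contact force between supply_module and the fingers below 0.02 N).
It also fails if it takes over 56 s, if anything falls off the work surface, if the arm or the gripper's body presses on something with over 40 N, if the wrist force passes 120 N, or if a joint passes its speed limit or range.

### The arm

A 6-joint arm with a two-finger parallel gripper is mounted at the origin on a cart in front of the work surface, level with it; the furniture and walls round the work are solid. World frame = base frame: x ahead of the robot, y to its left, z up, the work surface at z = 0. Lengths are in m, angles in degrees, forces in N, time in s.
With the tool pointing down it reaches from about 0.375 to 0.9 m from the base axis. Payload 3.1 kg.
Tool frame: the origin (TCP) lies on the centre line of the jaws, within the pads' length; the fingertips stand 22 mm ahead of it and the grasp point (between the pads) lies 3 mm ahead of it; y points along the fingers, z is the direction in which the jaws open and shut, and the axes are right-handed (so a half turn about y gives the same grasp; the last joint's range is limited). The gripper opens to 87 mm and grips with 3 to 60 N. Pads are 19 mm wide; open, the fingers measure 117 mm over their backs; the gripper's body (75 mm by 190 mm) begins 51 mm behind the grasp point.
Start: joints at [-80.3, 30.224, 82.088, -0, 67.689, -10.227], TCP at [0.213, -0.588, 0.223] pointing down, gripper open.
Joint ranges: [-176.69, 176.69], [-43.24, 126.21], [12.49, 139.97], [-82, 262], [0, 151.66], [-163.58, 163.58]. Speed limits (degrees/s): [159.86, 159.86, 180, 180, 180, 180].

### API

Orientations are given as a 3x3 rotation matrix whose columns are the frame's x, y, z axes.
In Python, from rig import bot gives the robot as it stands.
- The arm moves only by the tool jog_arm, never from a script. Its argument "motion" is one flat list of numbers, 6 for each row, row after row: the shift along the tool's x, y, z in mm, then the turn, a rotation vector about the tool's x, y, z in degrees. A call has 1 to 20 rows; each row is the pose to reach, as a shift and turn from the pose commanded when the call began, along the tool's axes at that moment; what a row does not reach only later rows make up. A row lasts 1/8 s, in which the tool goes at most 62.5 mm and 10.7 degrees, less where a joint would pass 70% of its speed; a pose out of reach is approached as far as the arm can. A call with a gripper value outside its range is refused whole. "gripper" is the opening, from 0 (shut) to 1 (fully open), set as the call begins (left out, the last holds). The fingers move at their own pace and stop on an object; the grip force is fixed at half the most. Time passes only in rows, so rows that repeat a pose let the fingers close. It gives the time, the measured TCP pose, the force and the opening at its end, in the units of the state.
- bot.read_state(): the state, without advancing time (a new reading comes with each control period).
- bot.capture(name): name is "side" or "top"; returns (picture, depth): 400x640x3 uint8, red, green, blue; 400x640 float32, m along the optical axis (not along the pixel's ray), 0 where there is no reading.
- bot.get_calibration(name): a dict with "mtx" (3x3 intrinsics, pixels), "pose" (4x4, takes a point from camera to world coordinates). Camera axes: x right, y up, looking along -z (the intrinsics and any distortion apply to the point x, -y, -z); pixel columns grow to the right and rows downward; lengths in m; the calibration is good to about 2 mm. A picture is of the moment at which its call begins. get_calibration takes no time and is no camera call.
- bot.hand_in(): hands the job in, once; it reports no verdict.
The state is a dict: "time_s": time; "joint_positions": joint angles; "qvel": joint speeds; "tau": joint torques, N m; "position": TCP position; "tcp_rot": TCP orientation; "force": force on the tool from outside, world axes, zero at the start; "moment": the same for the moment, N m; "opening": opening from 0.0 (shut) to 1.0 (fully open).
Only numpy, scipy, OpenCV 4.12 (cv2) and the standard library are available. Lean on these libraries where they do the work, as an engineer would, in place of code of your own. Each camera call takes 0.05 s, during which the arm holds its last target.

## Working session

There is one attempt and no reset: what is moved stays moved. The work goes in short steps, Python scripts to look and compute and a tool call to move; the robot and the scene stay as the last step left them, time stands still between calls to the robot, and variables do not carry over. Pictures are saved under pics/ and viewed, and the job is handed in when it is done.

Besides the shell and the picture viewer there is one more tool, called after "Call:" by a JSON object that holds its "op" and its "data", one argument or row to a line. jog_arm: Moves the arm, as the interface text tells. Its arguments: {"type":"object","properties":{"motion":{"type":"array","items":{"type":"number"}},"gripper":{"type":"number"}},"required":["motion"]}

```bash
mkdir -p pics; ls; cat > h.py <<'E'
import numpy as np,cv2
from rig import bot
def snap(n,f):
    p,d=bot.capture(n); cv2.imwrite(f'pics/{f}.png',p[:,:,::-1]); np.savez(f'pics/{f}.npz',p=p,d=d); return p,d
def load(f):
    z=np.load(f'pics/{f}.npz'); return z['p'],z['d']
def world(n,u,v,d):
    c=bot.get_calibration(n);K=np.array(c['mtx']);T=np.array(c['pose'])
    x=(u-K[0,2])/K[0,0];y=(v-K[1,2])/K[1,1]
    P=np.stack([x*d,-y*d,-d*np.ones_like(x*d)],-1); return P@T[:3,:3].T+T[:3,3]
def cloud(n,d):
    v,u=np.mgrid[0:d.shape[0],0:d.shape[1]].astype(float); return world(n,u,v,d)
def plane(n,u,v,z):
    o=np.array(bot.get_calibration(n)['pose'])[:3,3]
    r=world(n,np.float64(u),np.float64(v),1.0)-o
    return o+r*((z-o[2])/r[2])
E
python3 - <<'E'
from h import *
for n in('side','top'):
    snap(n,n+'0');c=bot.get_calibration(n);print(n,c)
s=bot.read_state();print(s)
E
```

```text
pics
side {'mtx': array([[479.56546496,   0.        , 319.09823301],
       [  0.        , 479.56546496, 197.56683792],
       [  0.        ,   0.        ,   1.        ]]), 'pose': array([[ 9.99412914e-01,  1.31628767e-02, -3.16317266e-02,
         4.52513374e-01],
       [-3.42590685e-02,  3.94157708e-01, -9.18404060e-01,
        -1.55182641e+00],
       [ 3.79049521e-04,  9.18948551e-01,  3.94377252e-01,
         7.07834130e-01],
       [ 0.00000000e+00,  0.00000000e+00,  0.00000000e+00,
         1.00000000e+00]])}
top {'mtx': array([[464.19318561,   0.        , 317.80769297],
       [  0.        , 464.19318561, 191.3445856 ],
       [  0.        ,   0.        ,   1.        ]]), 'pose': array([[-1.34341996e-02,  9.95152990e-01, -9.74168814e-02,
         3.84752849e-01],
       [-9.99909722e-01, -1.33444261e-02,  1.57304674e-03,
        -9.48087281e-02],
       [ 2.65449789e-04,  9.74292194e-02,  9.95242421e-01,
         1.56690479e+00],
       [ 0.00000000e+00,  0.00000000e+00,  0.00000000e+00,
         1.00000000e+00]])}
{'time_s': 0.1, 'joint_positions': array([-8.03006344e+01,  3.02735040e+01,  8.21498231e+01, -3.70634890e-04,
        6.76915712e+01, -1.02257884e+01]), 'qvel': array([-0.0531586 , -0.05116004, -0.06186105, -0.07483504, -0.10807796,
        0.09046755]), 'tau': array([-4.74241697e-04, -4.40986240e+01, -1.77150500e+01,  6.35252707e-02,
        5.34019223e-02, -4.43937529e-05]), 'position': array([ 0.21292084, -0.58689417,  0.22246664]), 'tcp_rot': array([[-9.40137824e-01, -3.43757650e-04,  3.40794298e-01],
       [-3.40794292e-01,  1.97567750e-03, -9.40135813e-01],
       [-3.50120751e-04, -9.99997989e-01, -1.97455979e-03]]), 'force': array([ 0.10830304,  0.31956082, -0.99304281]), 'moment': array([-0.01360947,  0.01585858,  0.02210796]), 'opening': 0.9984642770186506}
```

View pics/side0.png

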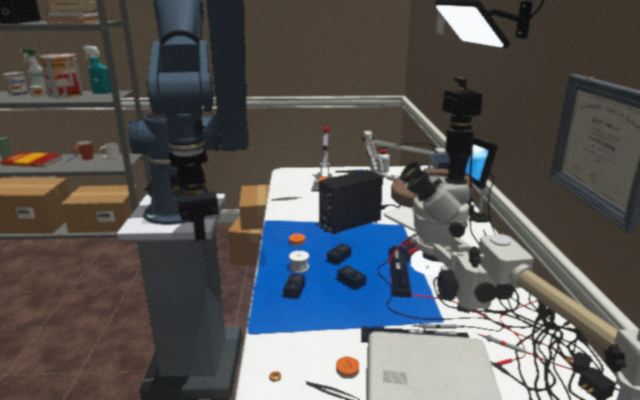

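View pics/top0.png

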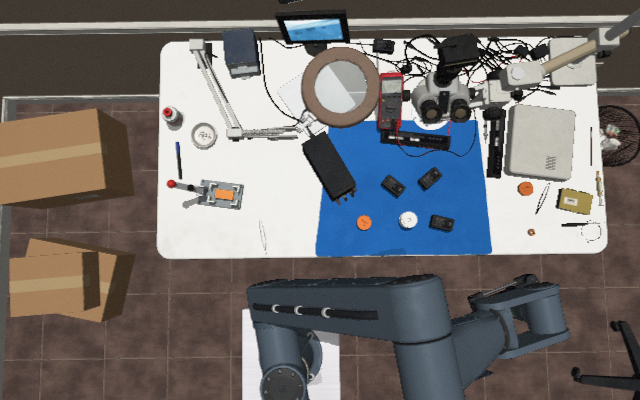

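The top view (image up is +x, image left is +y) shows three black blocks at about (393,186), (430,178) and (441,223). The one farthest left is (393,186). The fixture is at (222,195), with the red ball at (171,184). I'll enlarge both areas to check.

```bash
python3 - <<'E'
from h import *
p,d=load('top0');s,ds=load('side0')
a=cv2.resize(p[145:245,340:470],None,fx=6,fy=6,interpolation=cv2.INTER_CUBIC)
b=cv2.resize(p[165:225,160:260],None,fx=8,fy=8,interpolation=cv2.INTER_CUBIC)
c=cv2.resize(s[220:310,270:400],None,fx=6,fy=6,interpolation=cv2.INTER_CUBIC)
e=cv2.resize(s[110:210,280:400],None,fx=6,fy=6,interpolation=cv2.INTER_CUBIC)
for n,i in zip('abce',(a,b,c,e)): cv2.imwrite(f'pics/crop_{n}.png',i[:,:,::-1])
P=cloud('top',d)
for u,v in [(393,186),(430,178),(441,223),(222,195),(171,184),(408,219),(364,222),(350,215),(330,165)]: print(u,v,P[v,u].round(4))
Q=cloud('side',ds)
for u,v in [(340,253),(350,277),(294,286),(326,130),(320,185)]: print('s',u,v,Q[v,u].round(4))
E
```

```text
393 186 [ 0.5497 -0.3479  0.0299]
430 178 [ 0.5743 -0.4709  0.0351]
441 223 [ 0.4245 -0.5019  0.0338]
222 195 [0.5275 0.222  0.027 ]
171 184 [0.5448 0.3339 0.2119]
408 219 [ 0.439  -0.3929  0.0372]
364 222 [ 0.4316 -0.2495  0.0202]
350 215 [ 0.4563 -0.2047  0.0025]
330 165 [ 0.6022 -0.1353  0.1654]
s 340 253 [ 0.5521 -0.3744  0.0314]
s 350 277 [ 0.5691 -0.4952  0.0291]
s 294 286 [ 0.4248 -0.5336  0.0304]
s 326 130 [0.5452 0.3338 0.1947]
s 320 185 [ 0.5035 -0.1526  0.1499]
```

View pics/crop_a.png

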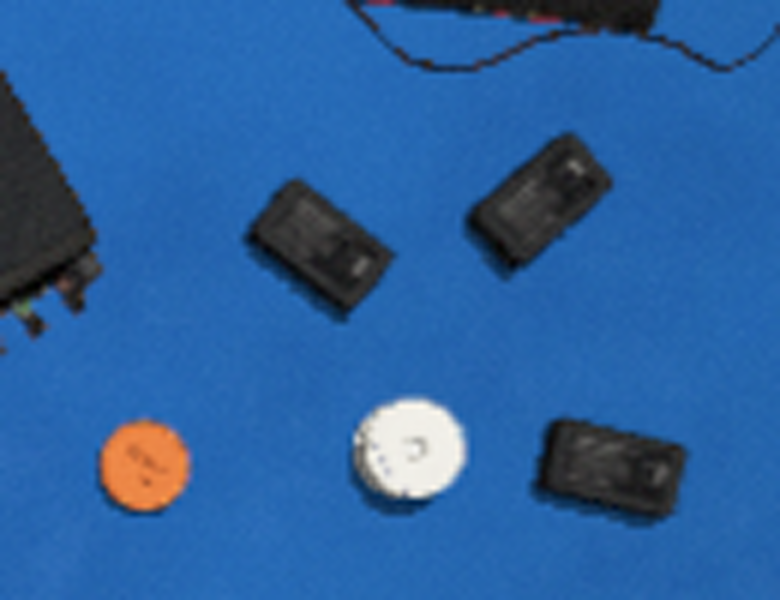

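View pics/crop_b.png

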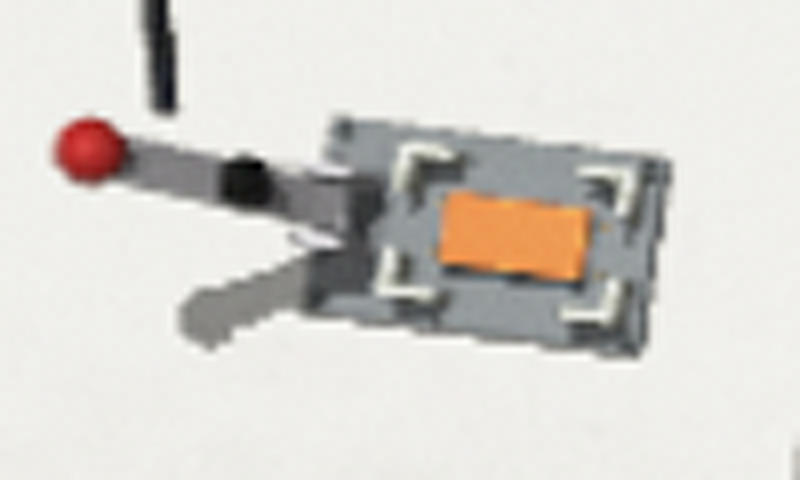

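View pics/crop_c.png

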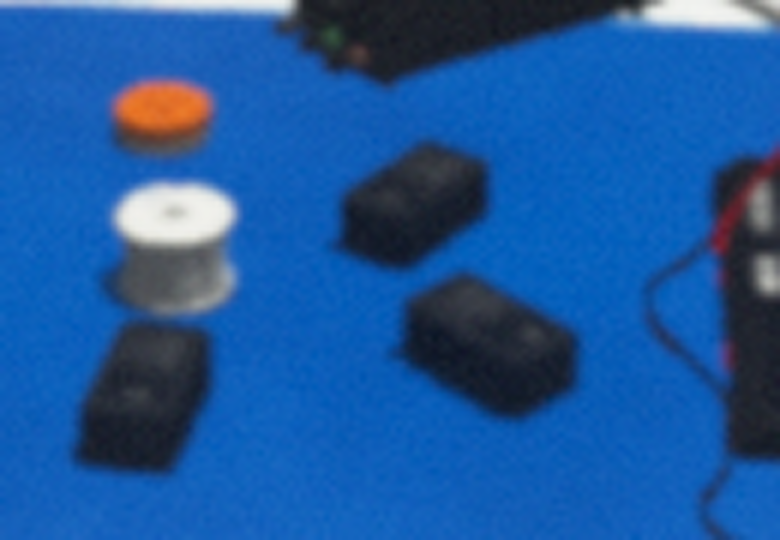

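View pics/crop_e.png

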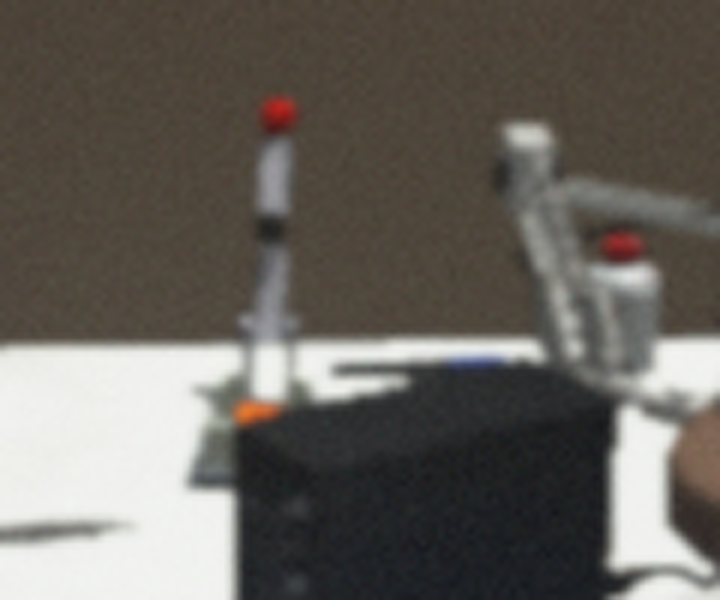

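The crop confirms that the target is the block at (393,186), the farthest left. The fixture's cradle, with its four white guides and orange floor, is clear, and the lever leans back in the image-left direction. Next I'll measure all of it.

```bash
cat > meas.py <<'E'
from h import *
def module(n,f,box,zt=0.031):
    p,d=load(f);u0,u1,v0,v1=box
    m=np.zeros(p.shape[:2],np.uint8);q=p.astype(int)
    m[v0:v1,u0:u1]=((q.max(2)<75)[v0:v1,u0:u1])*255
    k,l,st,ce=cv2.connectedComponentsWithStats(m)
    i=1+np.argmax(st[1:,4]);P=cloud(n,d)[l==i]
    print(n,'px',st[i],ce[i])
    z=P[:,2];top=P[z>0.022];print(' zmed top',np.median(top[:,2]),len(P),len(top))
    # top face by rays onto plane
    v,u=np.nonzero((l==i)&(cloud(n,d)[:,:,2]>0.024))
    W=plane_px(n,u,v,zt);r=cv2.minAreaRect((W[:,:2]*1000).astype(np.float32));print(' top ray rect',r)
    r=cv2.minAreaRect((top[:,:2]*1000).astype(np.float32));print(' depth rect',r)
    return W
def plane_px(n,u,v,z):
    o=np.array(bot.get_calibration(n)['pose'])[:3,3]
    r=world(n,u.astype(float),v.astype(float),np.ones(len(u)))-o
    return o+r*((z-o[2])/r[:,2])[:,None]
E
python3 - <<'E'
from meas import *
module('top','top0',(378,410,172,203)); module('side','side0',(324,354,241,266))
p,d=load('top0');h=cv2.cvtColor(p,cv2.COLOR_RGB2HSV)
m=np.zeros(p.shape[:2],bool);m[180:215,205:245]=True
o=m&(h[...,0]>5)&(h[...,0]<22)&(h[...,1]>140)
v,u=np.nonzero(o);P=cloud('top',d)[o];print('orange z',np.median(P[:,2]),len(u))
W=plane_px('top',u,v,0.028);print(cv2.minAreaRect((W[:,:2]*1000).astype(np.float32)),W.mean(0))
# base/grey
g=np.zeros(p.shape[:2],bool);g[175:215,195:250]=True
w=cloud('top',d);hi=g&(w[...,2]>0.007)
# red ball
for n,f,b in(('top','top0',(160,185,172,196)),('side','side0',(315,340,120,140))):
    p,d=load(f);h=cv2.cvtColor(p,cv2.COLOR_RGB2HSV);m=np.zeros(p.shape[:2],bool);m[b[2]:b[3],b[0]:b[1]]=True
    r=m&((h[...,0]<6)|(h[...,0]>172))&(h[...,1]>130)&(h[...,2]>70)
    v,u=np.nonzero(r);(cu,cv_),rr=cv2.minEnclosingCircle(np.c_[u,v].astype(np.float32));P=cloud(n,d)[r]
    c=bot.get_calibration(n);O=np.array(c['pose'])[:3,3];D=world(n,np.float64(u.mean()),np.float64(v.mean()),1.)-O
    print(n,len(u),u.mean(),v.mean(),cu,cv_,rr,np.median(P,0));
    if n=='top':A=(O,D)
    else:
        M=np.c_[A[1],-D];t=np.linalg.lstsq(M,O-A[0],rcond=None)[0];print(A[0]+A[1]*t[0],O+D*t[1])
E
```

```text
top px [381 175  24  22 278] [392.53597122 185.82733813]
 zmed top 0.03271110596482241 278 257
 top ray rect ((551.48876953125, -347.542724609375), (71.07550811767578, 42.25171661376953), 50.79738235473633)
 depth rect ((551.8842163085938, -347.41693115234375), (70.36100769042969, 40.941795349121094), 50.85642623901367)
side px [328 245  22  19 300] [338.41666667 254.08333333]
 zmed top 0.030006398971983095 300 190
 top ray rect ((550.6303100585938, -363.11572265625), (74.14984893798828, 42.41691207885742), 49.30507278442383)
 depth rect ((488.1075439453125, -935.5755615234375), (1233.1383056640625, 59.1411018371582), 83.94851684570312)
orange z 0.028718290273123448 158
((530.0543823242188, 214.9810791015625), (58.96700668334961, 29.36833381652832), 82.08777618408203) [0.52995258 0.21496716 0.028     ]
top 47 170.89361702127658 183.14893617021278 171.0 183.5 4.031229019165039 [0.54793043 0.33421025 0.20895546]
side 30 326.03333333333336 128.56666666666666 326.0 128.6666717529297 3.073277473449707 [0.54552145 0.33255568 0.19888942]
[0.54880976 0.33811669 0.19983354] [0.54555394 0.33817701 0.19946192]
```

```bash
python3 - <<'E'
from meas import *
print(plane('side',339.2,250,0.031))
p,d=load('side0');P=cloud('side',d)
for v in range(243,267,2): print(v,[tuple((P[v,u]*1000).round().astype(int)) for u in (334,339,344)],p[v,339])
# spool top & orange lid in both views
for n,f,b in(('top','top0',(355,375,212,232)),('side','side0',(285,308,230,250))):
    p,d=load(f);h=cv2.cvtColor(p,cv2.COLOR_RGB2HSV);m=np.zeros(p.shape[:2],bool);m[b[2]:b[3],b[0]:b[1]]=True
    r=m&(h[...,0]>3)&(h[...,0]<22)&(h[...,1]>150);v,u=np.nonzero(r);print(n,plane(n,u.mean(),v.mean(),0.022),np.median(cloud(n,d)[r],0))
E
```

```text
[ 0.55111063 -0.35654358  0.031     ]
243 [(np.int64(543), np.int64(-262), np.int64(2)), (np.int64(558), np.int64(-261), np.int64(1)), (np.int64(573), np.int64(-262), np.int64(2))] [ 19  78 152]
245 [(np.int64(542), np.int64(-274), np.int64(2)), (np.int64(552), np.int64(-332), np.int64(33)), (np.int64(567), np.int64(-328), np.int64(31))] [42 57 83]
247 [(np.int64(541), np.int64(-281), np.int64(-1)), (np.int64(552), np.int64(-337), np.int64(30)), (np.int64(567), np.int64(-336), np.int64(29))] [53 55 63]
249 [(np.int64(536), np.int64(-353), np.int64(32)), (np.int64(551), np.int64(-345), np.int64(28)), (np.int64(565), np.int64(-349), np.int64(30))] [45 51 56]
251 [(np.int64(536), np.int64(-363), np.int64(31)), (np.int64(550), np.int64(-361), np.int64(30)), (np.int64(565), np.int64(-361), np.int64(30))] [37 41 52]
253 [(np.int64(535), np.int64(-370), np.int64(29)), (np.int64(550), np.int64(-371), np.int64(29)), (np.int64(564), np.int64(-370), np.int64(29))] [31 34 48]
255 [(np.int64(535), np.int64(-380), np.int64(29)), (np.int64(548), np.int64(-387), np.int64(32)), (np.int64(564), np.int
[... 277 characters left out ...]
np.int64(18)), (np.int64(565), np.int64(-363), np.int64(5))] [22 29 41]
261 [(np.int64(535), np.int64(-382), np.int64(10)), (np.int64(549), np.int64(-385), np.int64(12)), (np.int64(564), np.int64(-373), np.int64(4))] [23 32 47]
263 [(np.int64(535), np.int64(-388), np.int64(7)), (np.int64(549), np.int64(-385), np.int64(5)), (np.int64(563), np.int64(-384), np.int64(4))] [17 47 94]
265 [(np.int64(535), np.int64(-386), np.int64(-1)), (np.int64(549), np.int64(-387), np.int64(0)), (np.int64(563), np.int64(-392), np.int64(3))] [  9  83 165]
top [ 0.43064476 -0.24763896  0.022     ] [ 0.43143148 -0.24688622  0.02049484]
side [ 0.42833814 -0.2641305   0.022     ] [ 0.42827398 -0.25740463  0.01856581]
```

```bash
cat > mv.py <<'E'
from h import *
from scipy.spatial.transform import Rotation as R
def rel(pos,jaw,s=None):
    s=s or bot.read_state();T=s['tcp_rot'];z=np.array([np.cos(np.radians(jaw)),np.sin(np.radians(jaw)),0]);y=np.array([0,0,-1.]);x=np.cross(y,z)
    G=np.c_[x,y,z];return np.r_[T.T@(np.array(pos)-s['position'])*1000,R.from_matrix(T.T@G).as_rotvec(degrees=True)].round(1).tolist()
def st():
    s=bot.read_state();print(s['time_s'],s['position'].round(4),s['tcp_rot'].round(3).tolist(),s['force'].round(1),s['opening'],s['joint_positions'].round(1))
E
python3 -c "
from mv import *
print(rel((.5515,-.3475,.16),-39.2)); print(rel((.5515,-.3475,.028),-39.2))"
```

```text
[-399.9, 62.8, -109.6, 0.1, -30.9, -0.1]
[-399.8, 194.8, -109.3, 0.1, -30.9, -0.1]
```

Call:
{"op": "jog_arm", "data": {
  "motion": [-20, 0, -5, 0, -2, 0, -55, 0, -15, 0, -4, 0, -95, 0, -26, 0, -7, 0, -140, 0, -38, 0, -10, 0, -185, 0, -51, 0, -14, 0, -230, 0, -63, 0, -18, 0, -275, 0, -75, 0, -22, 0, -315, 10, -86, 0, -25, 0, -350, 25, -96, 0, -28, 0, -378, 40, -104, 0, -30, 0, -394, 55, -108, 0, -31, 0, -400, 63, -110, 0, -31, 0, -400, 63, -110, 0, -31, 0, -400, 63, -110, 0, -31, 0],
  "gripper": 1
}}

```text
time_s: 1.85
position: [0.5512, -0.3488, 0.1608]
tcp_rot: [[-0.631, 0.0, 0.776], [-0.776, -0.001, -0.631], [0.0, -1.0, 0.001]]
force: [-0.3, 0.0, 0.4]
opening: 1.0
```

```bash
python3 -c "
from mv import *
st();print(rel((.5515,-.3475,.028),-39.2));snap('side','side1')
i=load('side1')[0][190:310,260:420];cv2.imwrite('pics/c1.png',cv2.resize(i,None,fx=5,fy=5,interpolation=2)[:,:,::-1])"
```

```text
1.85 [ 0.5512 -0.3488  0.1608] [[-0.631, 0.0, 0.776], [-0.776, -0.001, -0.631], [0.0, -1.0, 0.001]] [-0.3  0.   0.4] 0.9997701116262471 [-42.1  36.3  81.3  -0.   62.4  -3. ]
[-1.2, 132.8, -0.6, -0.0, 0.1, 0.0]
```

View pics/c1.png

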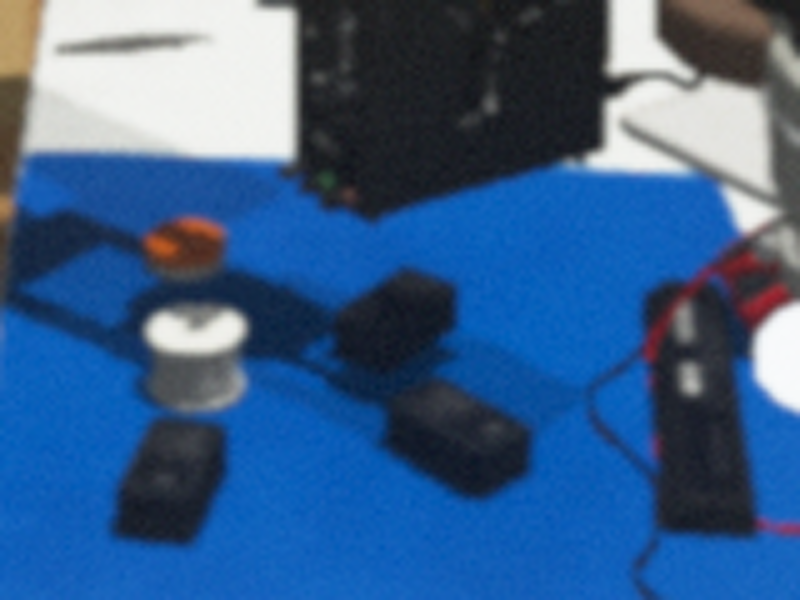

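The gripper, dark against the bench supply, is above the target at the measured pose, and nothing around the block has moved. I'll go down and grip.

Call:
{"op": "jog_arm", "data": {
  "motion": [-1, 25, -0.5, 0, 0, 0, -1, 55, -0.5, 0, 0, 0, -1, 85, -0.5, 0, 0, 0, -1, 110, -0.5, 0, 0, 0, -1, 125, -0.5, 0, 0, 0, -1, 132, -0.5, 0, 0, 0, -1, 132, -0.5, 0, 0, 0]
}}

```text
time_s: 2.78
position: [0.5519, -0.3471, 0.0286]
tcp_rot: [[-0.631, 0.0, 0.776], [-0.776, -0.0, -0.631], [0.0, -1.0, 0.0]]
force: [-0.4, -0.1, -0.5]
opening: 1.002
```

Call:
{"op": "jog_arm", "data": {
  "motion": [0, 0, 0, 0, 0, 0, 0, 0, 0, 0, 0, 0, 0, 0, 0, 0, 0, 0, 0, 0, 0, 0, 0, 0, 0, 0, 0, 0, 0, 0, 0, 0, 0, 0, 0, 0, 0, 0, 0, 0, 0, 0, 0, 0, 0, 0, 0, 0],
  "gripper": 0.2
}}

```text
time_s: 3.78
position: [0.5521, -0.3469, 0.0284]
tcp_rot: [[-0.63, 0.0, 0.776], [-0.776, -0.0, -0.63], [-0.0, -1.0, 0.001]]
force: [1.0, 0.3, -0.0]
opening: 0.476
```

The opening of 0.476 is 41.4 mm, which matches the 42 mm width. Now I'll lift.

Call:
{"op": "jog_arm", "data": {
  "motion": [0, -10, 0, 0, 0, 0, 0, -35, 0, 0, 0, 0, 0, -70, 0, 0, 0, 0, 0, -110, 0, 0, 0, 0, 0, -155, 0, 0, 0, 0, 0, -200, 0, 0, 0, 0, 0, -235, 0, 0, 0, 0, 0, -255, 0, 0, 0, 0, 0, -265, 0, 0, 0, 0, 0, -265, 0, 0, 0, 0, 0, -265, 0, 0, 0, 0]
}}

```text
time_s: 5.15
position: [0.5512, -0.3461, 0.2919]
tcp_rot: [[-0.63, -0.002, 0.776], [-0.776, 0.002, -0.63], [-0.0, -1.0, -0.003]]
force: [-0.6, 0.4, -1.4]
opening: 0.475
```

```bash
python3 -c "
from mv import *
st();print(rel((.530,.215,.293),-7.9))
snap('side','side2');snap('top','top2')
i=load('side2')[0][110:260,270:430];cv2.imwrite('pics/c2.png',cv2.resize(i,None,fx=5,fy=4,interpolation=2)[:,:,::-1])"
```

```text
5.15 [ 0.5512 -0.3461  0.2919] [[-0.63, -0.002, 0.776], [-0.776, 0.002, -0.63], [-0.0, -1.0, -0.003]] [-0.6  0.4 -1.4] 0.4754478545831748 [-41.9  28.8  73.3  -0.   78.2  -2.9]
[-422.3, 0.1, -370.1, 0.2, -31.2, -0.1]
```

View pics/c2.png

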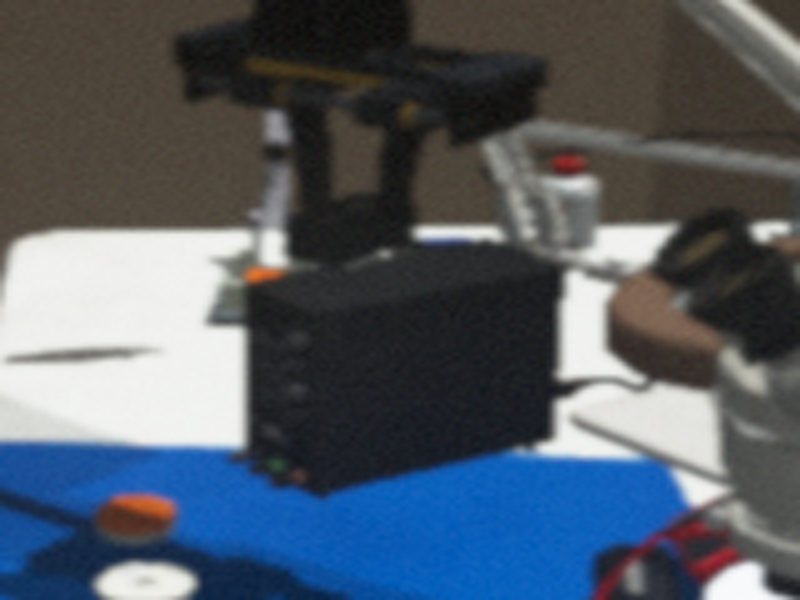

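View pics/top2.png

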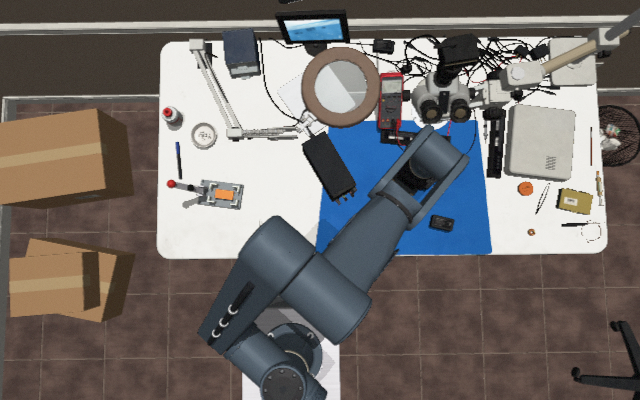

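The module is held level between the fingers and clear of the mat. I'll check heights near the carry path before I swing.

```bash
python3 -c "
from mv import *
P=cloud('top',load('top0')[1])
m=(P[...,0]<.72)&(P[...,0]>.35)&(P[...,1]>-.33)&(P[...,1]<.35)&(P[...,2]>.19)&(P[...,2]<.9)
v,u=np.nonzero(m);Q=P[m];
for i in range(0,len(u),max(1,len(u)//25)):print(u[i],v[i],Q[i].round(3))
"
```

```text
237 125 [0.72  0.142 0.207]
236 127 [0.709 0.141 0.227]
228 129 [0.702 0.163 0.233]
268 129 [0.706 0.049 0.208]
238 130 [0.697 0.133 0.241]
259 130 [0.702 0.075 0.216]
281 130 [0.707 0.012 0.191]
245 131 [0.695 0.113 0.235]
266 131 [0.699 0.054 0.213]
230 132 [0.691 0.156 0.242]
251 132 [0.694 0.097 0.226]
272 132 [0.698 0.038 0.203]
237 133 [0.689 0.136 0.238]
258 133 [0.693 0.078 0.217]
226 134 [0.686 0.168 0.239]
247 134 [0.689 0.11  0.221]
226 135 [0.683 0.168 0.241]
247 135 [0.688 0.111 0.211]
230 136 [0.679 0.156 0.241]
229 137 [0.679 0.161 0.231]
271 137 [0.686 0.042 0.191]
232 139 [0.674 0.153 0.225]
234 141 [0.671 0.15  0.208]
169 182 [0.55  0.338 0.219]
172 184 [0.545 0.332 0.209]
169 187 [0.536 0.34  0.21 ]
```

The lamp's elbow, at x 0.67 or more, stays about 40 mm clear of the gripper body. I'll carry over now.

Call:
{"op": "jog_arm", "data": {
  "motion": [-12, 0, -10, 0, -1, 0, -40, 0, -35, 0, -3, 0, -75, 0, -66, 0, -6, 0, -112, 0, -98, 0, -9, 0, -150, 0, -131, 0, -12, 0, -187, 0, -164, 0, -15, 0, -224, 0, -196, 0, -17, 0, -261, 0, -229, 0, -20, 0, -298, 0, -261, 0, -22.5, 0, -333, 0, -292, 0, -25, 0, -365, 0, -320, 0, -27.5, 0, -392, 0, -343, 0, -29, 0, -410, 0, -359, 0, -30.5, 0, -419, 0, -367, 0, -31.2, 0, -422, 0, -370, 0, -31.2, 0, -422, 0, -370, 0, -31.2, 0, -422, 0, -370, 0, -31.2, 0]
}}

```text
time_s: 7.38
position: [0.5307, 0.2133, 0.2933]
tcp_rot: [[-0.138, -0.0, 0.99], [-0.99, -0.0, -0.138], [0.0, -1.0, -0.0]]
force: [-0.2, 0.2, -1.0]
opening: 0.472
```

```bash
python3 -c "
from mv import *
st();print(rel((.530,.215,.10),-7.9))
snap('side','side3')
i=load('side3')[0][60:210,270:430];cv2.imwrite('pics/c3.png',cv2.resize(i,None,fx=5,fy=4,interpolation=2)[:,:,::-1])"
```

```text
7.375 [0.5307 0.2133 0.2933] [[-0.138, -0.0, 0.99], [-0.99, -0.0, -0.138], [0.0, -1.0, -0.0]] [-0.2  0.2 -1. ] 0.4717781358749332 [10.7 21.8 84.9 -0.  73.3 18.7]
[-1.7, 193.3, -0.9, 0.0, -0.0, 0.0]
```

View pics/c3.png

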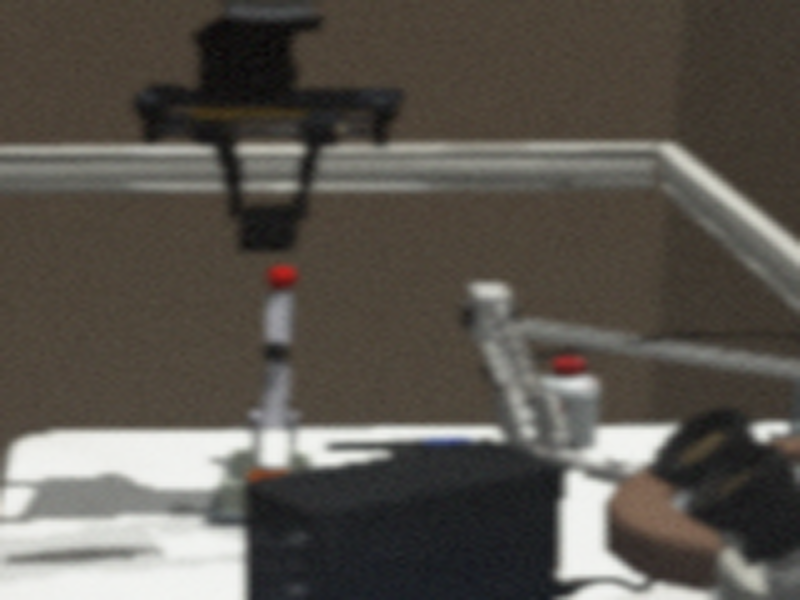

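Call:
{"op": "jog_arm", "data": {
  "motion": [-2, 15, -1, 0, 0, 0, -2, 45, -1, 0, 0, 0, -2, 80, -1, 0, 0, 0, -2, 120, -1, 0, 0, 0, -2, 155, -1, 0, 0, 0, -2, 185, -1, 0, 0, 0, -2, 205, -1, 0, 0, 0, -2, 213, -1, 0, 0, 0, -2, 213, -1, 0, 0, 0, -2, 213, -1, 0, 0, 0]
}}

```text
time_s: 8.68
position: [0.5305, 0.2163, 0.0811]
tcp_rot: [[-0.137, 0.002, 0.991], [-0.991, 0.0, -0.137], [-0.001, -1.0, 0.002]]
force: [0.7, 0.2, -1.5]
opening: 0.472
```

```bash
python3 -c "
from mv import *
st();print(rel((.530,.215,.056),-7.9))
snap('side','side4');snap('top','top4')
i=load('side4')[0][110:210,270:400];cv2.imwrite('pics/c4.png',cv2.resize(i,None,fx=6,fy=6,interpolation=2)[:,:,::-1])
i=load('top4')[0][150:240,150:270];cv2.imwrite('pics/d4.png',cv2.resize(i,None,fx=6,fy=6,interpolation=2)[:,:,::-1])"
```

```text
8.675 [0.5305 0.2163 0.0811] [[-0.137, 0.002, 0.991], [-0.991, 0.0, -0.137], [-0.001, -1.0, 0.002]] [ 0.7  0.2 -1.5] 0.47205697292280263 [11.  37.6 96.4  0.  45.9 18.9]
[1.4, 25.1, -0.4, -0.1, 0.0, -0.0]
```

View pics/c4.png

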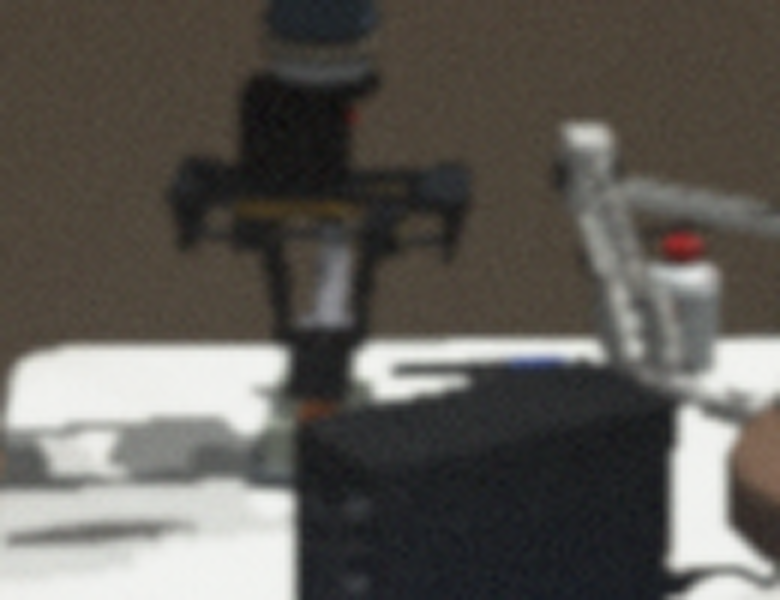

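View pics/d4.png

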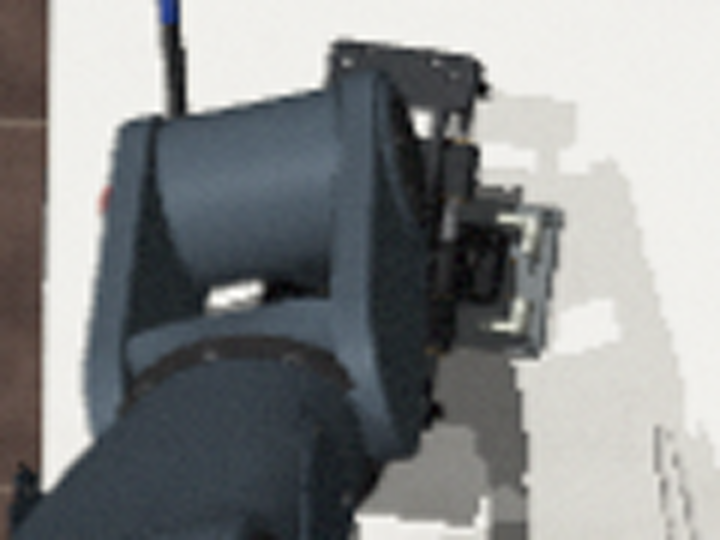

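```bash
python3 -c "
from mv import *
O=np.array(bot.get_calibration('side')['pose'])[:3,3]
for u,v,y in((323,115,.22),(323,122,.22),(323,122,.3),(323,115,.34),(310,150,.215)):
  D=world('side',np.float64(u),np.float64(v),1.)-O;print(u,v,(O+D*((y-O[1])/D[1])).round(3))
P=cloud('top',load('top4')[1])
for u,v in((168,184),(172,184),(175,175),(182,184),(190,184),(210,184)):print(u,v,P[v,u].round(3))
"
```

```text
323 115 [0.528 0.22  0.283]
323 122 [0.528 0.22  0.257]
323 122 [0.532 0.3   0.236]
323 115 [0.533 0.34  0.255]
310 150 [0.478 0.215 0.149]
168 184 [0.517 0.267 0.446]
172 184 [0.517 0.256 0.449]
175 175 [0.544 0.261 0.411]
182 184 [0.519 0.239 0.425]
190 184 [0.519 0.22  0.424]
210 184 [0.514 0.16  0.466]
```

The module's end shows between the guides in the top view, the wrist is well clear of the ball, and there is no contact force. I'll lower the last 25 mm slowly.

Call:
{"op": "jog_arm", "data": {
  "motion": [0, 5, 0, 0, 0, 0, 0, 10, 0, 0, 0, 0, 0, 15, 0, 0, 0, 0, 0, 19, 0, 0, 0, 0, 0, 22, 0, 0, 0, 0, 0, 24.5, 0, 0, 0, 0, 0, 24.5, 0, 0, 0, 0, 0, 24.5, 0, 0, 0, 0]
}}

```text
time_s: 9.78
position: [0.53, 0.2163, 0.056]
tcp_rot: [[-0.137, 0.0, 0.991], [-0.991, 0.0, -0.137], [-0.0, -1.0, 0.0]]
force: [-0.3, -1.0, -1.8]
opening: 0.474
```

```bash
python3 -c "
from mv import *
st()
snap('top','top5')
i=load('top5')[0][150:240,150:270];cv2.imwrite('pics/d5.png',cv2.resize(i,None,fx=6,fy=6,interpolation=2)[:,:,::-1])"
```

```text
9.775 [0.53   0.2163 0.056 ] [[-0.137, 0.0, 0.991], [-0.991, 0.0, -0.137], [-0.0, -1.0, 0.0]] [-0.3 -1.  -1.8] 0.4743833970072332 [11.  40.  97.  -0.  43.  18.9]
```

View pics/d5.png

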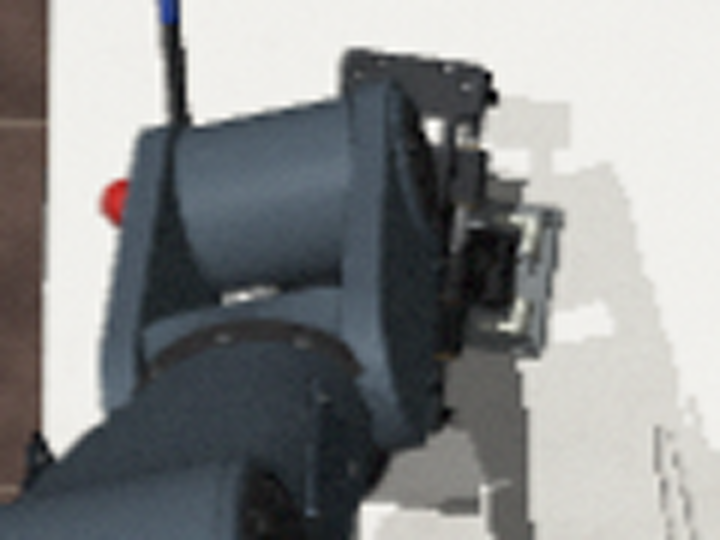

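The module is just above the floor, still carrying its own weight, and seated between the guides at (480–515, 260). I'll go 1.5 mm further down and release.

Call:
{"op": "jog_arm", "data": {
  "motion": [0, 1, 0, 0, 0, 0, 0, 1.5, 0, 0, 0, 0, 0, 1.5, 0, 0, 0, 0]
}}

```text
time_s: 10.2
position: [0.5299, 0.2163, 0.0543]
tcp_rot: [[-0.137, 0.0, 0.991], [-0.991, -0.0, -0.137], [0.0, -1.0, 0.0]]
force: [0.5, 0.3, -1.4]
opening: 0.474
```

Call:
{"op": "jog_arm", "data": {
  "motion": [0, 0, 0, 0, 0, 0, 0, 0, 0, 0, 0, 0, 0, 0, 0, 0, 0, 0, 0, 0, 0, 0, 0, 0, 0, 0, 0, 0, 0, 0, 0, 0, 0, 0, 0, 0],
  "gripper": 0.8
}}

```text
time_s: 10.95
position: [0.5298, 0.2162, 0.0543]
tcp_rot: [[-0.137, -0.0, 0.991], [-0.991, 0.0, -0.137], [-0.0, -1.0, -0.0]]
force: [1.1, -0.3, -0.0]
opening: 0.798
```

Call:
{"op": "jog_arm", "data": {
  "motion": [0, -5, 0, 0, 0, 0, 0, -15, 0, 0, 0, 0, 0, -35, 0, 0, 0, 0, 0, -70, 0, 0, 0, 0, 0, -110, 0, 0, 0, 0, 0, -155, 0, 0, 0, 0, 0, -195, 0, 0, 0, 0, 0, -220, 0, 0, 0, 0, 0, -230, 0, 0, 0, 0, 80, -230, 0, 0, 0, 0, 140, -230, 0, 0, 0, 0, 190, -230, 0, 0, 0, 0, 200, -230, 0, 0, 0, 0, 200, -230, 0, 0, 0, 0]
}}

```text
time_s: 12.7
position: [0.5021, 0.0178, 0.2839]
tcp_rot: [[-0.139, -0.001, 0.99], [-0.99, 0.001, -0.139], [-0.001, -1.0, -0.001]]
force: [0.5, -0.4, 0.2]
opening: 0.803
```

```bash
python3 -c "
from mv import *
st()
snap('top','top6');snap('side','side6')
i=load('top6')[0][160:230,160:260];cv2.imwrite('pics/d6.png',cv2.resize(i,None,fx=8,fy=8,interpolation=2)[:,:,::-1])
i=load('side6')[0][110:210,270:400];cv2.imwrite('pics/c6.png',cv2.resize(i,None,fx=6,fy=6,interpolation=2)[:,:,::-1])"
```

```text
12.7 [0.5021 0.0178 0.2839] [[-0.139, -0.001, 0.99], [-0.99, 0.001, -0.139], [-0.001, -1.0, -0.001]] [ 0.5 -0.4  0.2] 0.8025630296319278 [-10.8  16.5  94.9   0.   68.6  -2.8]
```

View pics/d6.png

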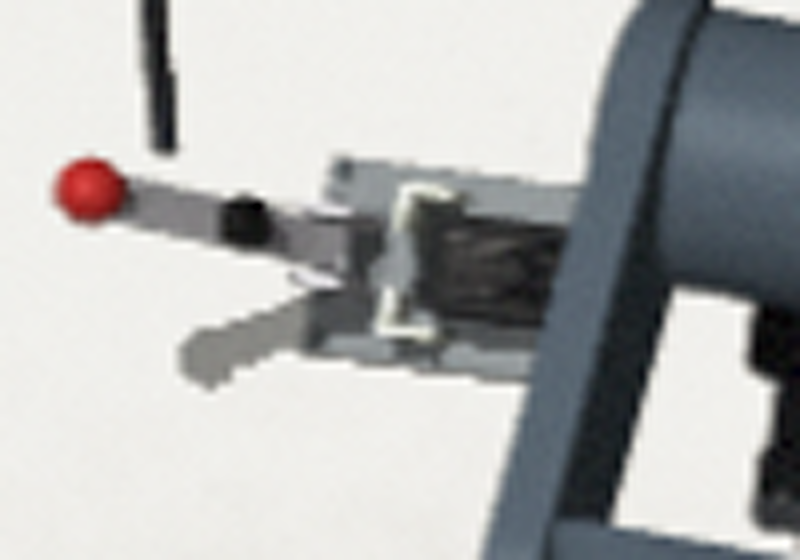

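View pics/c6.png

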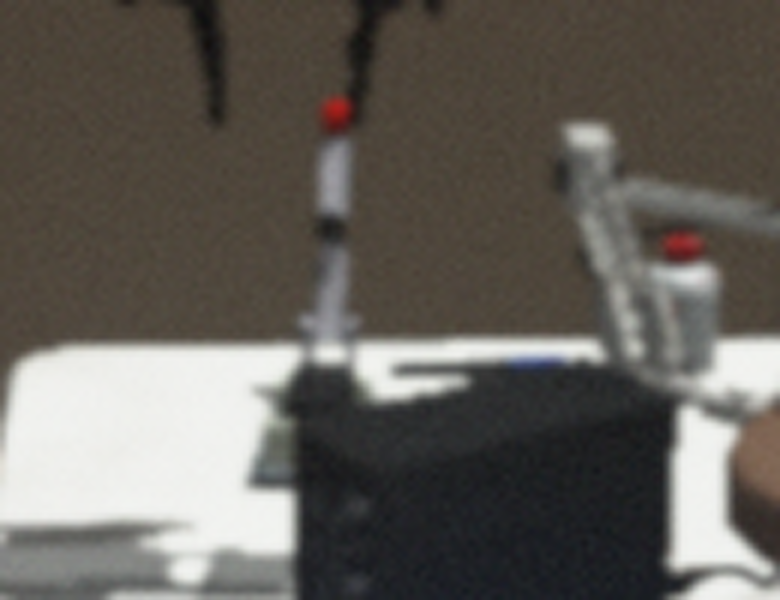

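The module lies between the guides, with its visible end at crop (430,265), and the clamp is untouched. I'll check its position numerically and refine the ball's position.

```bash
python3 -c "
from mv import *
p,d=load('top6');P=cloud('top',d)
F=np.array([.530,.215]);a=np.radians(82.1);ex=np.array([np.cos(a),np.sin(a)]);ey=np.array([-ex[1],ex[0]])
for v in range(184,204,2):
  print(v,[(round(float((P[v,u,:2]-F)@ex*1000)),round(float((P[v,u,:2]-F)@ey*1000)),round(float(P[v,u,2]*1000))) for u in range(208,230,3)])
# ball: top ray at candidate angles, side ray
def rayd(n,u,v):
  O=np.array(bot.get_calibration(n)['pose'])[:3,3];return O,world(n,np.float64(u),np.float64(v),1.)-O
for n,u,v in(('top',171.2,183.4),('side',326,128.7)):
  O,D=rayd(n,u,v);D/=np.linalg.norm(D)
  for t in np.arange(1.75,2.01,.05):
    B=np.r_[F+ex*(.07-.145*np.cos(t)),.064+.145*np.sin(t)];w=B-O;e=w-D*(w@D);print(n,t.round(2),B.round(4),(e*1000).round(1),np.linalg.norm(e*1000).round(1))
"
```

```text
184 [(61, -28, 17), (44, -27, 44), (34, -28, 44), (27, -31, 31), (22, -34, 12), (12, -35, 12), (2, -36, 10), (-9, -37, 18)]
186 [(60, -22, 14), (46, -21, 33), (32, -21, 52), (31, -26, 13), (20, -27, 15), (12, -28, 7), (0, -29, 14), (-10, -30, 16)]
188 [(61, -15, 8), (46, -15, 29), (29, -14, 59), (20, -15, 56), (10, -17, 54), (-1, -18, 61), (-9, -19, 53), (-19, -20, 56)]
190 [(59, -8, 13), (49, -10, 11), (27, -7, 62), (20, -9, 52), (10, -10, 54), (-1, -11, 57), (-11, -12, 60), (-21, -13, 62)]
192 [(57, -1, 16), (49, -3, 9), (25, -1, 66), (17, -2, 61), (7, -3, 61), (-1, -5, 54), (-11, -6, 55), (-20, -8, 53)]
194 [(57, 5, 11), (47, 4, 13), (25, 6, 65), (16, 4, 59), (7, 3, 58), (-3, 2, 60), (-14, 1, 63), (-141, 39, 647)]
196 [(47, 14, 49), (36, 13, 56), (25, 12, 58), (16, 11, 56), (4, 10, 66), (-4, 8, 58), (-13, 7, 56), (-142, 43, 649)]
198 [(47, 20, 46), (44, 17, 15), (24, 18, 58), (15, 17, 58), (5, 16, 59), (-4, 15, 57), (-15, 13, 58), (-143, 47, 651)]
200 [(45, 27, 48), (45, 24, 8), (34, 23, 14), (24, 21, 14), (13, 20, 18), (-4, 21, 50), (-15, 20, 56), (-145, 52, 657)]
202 [(52, 32, 16), (36, 32, 44), (28, 30, 35), (24, 28, 6), (15, 26, 3), (3, 25, 13), (-7, 24, 13), (-145, 55, 655)]
top 1.75 [0.5432 0.3099 0.2067] [ -3.2 -22.7  -7.6] 24.1
top 1.8 [0.5441 0.317  0.2052] [ -2.6 -16.8  -5.6] 17.9
top 1.85 [0.5451 0.3239 0.2034] [ -2.1 -11.   -3.7] 11.8
top 1.9 [0.5461 0.3308 0.2012] [-1.6 -5.4 -1.9] 5.9
top 1.95 [0.547  0.3375 0.1987] [-1.2 -0.  -0.1] 1.2
top 2.0 [0.5479 0.3441 0.1958] [-0.8  5.2  1.5] 5.4
side 1.75 [0.5432 0.3099 0.2067] [-0.9  0.1  0.1] 0.9
side 1.8 [0.5441 0.317  0.2052] [-0.2  0.2  0.5] 0.6
side 1.85 [0.5451 0.3239 0.2034] [0.4 0.1 0.6] 0.7
side 1.9 [0.5461 0.3308 0.2012] [1.  0.  0.3] 1.1
side 1.95 [0.547  0.3375 0.1987] [ 1.6 -0.2 -0.3] 1.6
side 2.0 [0.5479 0.3441 0.1958] [ 2.2 -0.5 -1.3] 2.6
```

The module is flat with its top at about 57 mm, as it should be with the underside at 28 mm. Both views agree on a lever angle of about 1.95 rad with the ball at (0.547, 0.3375, 0.199). I'll move above the ball.

```bash
python3 -c "
from mv import *
print(rel((.547,.3375,.275),-7.9));print(rel((.547,.3375,.202),-7.9))"
```

```text
[-321.3, 9.3, 0.9, 0.0, 0.1, -0.0]
[-321.3, 82.3, 0.9, 0.0, 0.1, -0.0]
```

Call:
{"op": "jog_arm", "data": {
  "motion": [-15, 0, 0, 0, 0, 0, -50, 0, 0, 0, 0, 0, -90, 0, 0, 0, 0, 0, -135, 0, 0, 0, 0, 0, -180, 0, 0, 0, 0, 0, -225, 0, 0, 0, 0, 0, -265, 3, 0, 0, 0, 0, -295, 6, 0, 0, 0, 0, -313, 9, 0.5, 0, 0, 0, -321, 9, 1, 0, 0, 0, -321, 9, 1, 0, 0, 0, -321, 9, 1, 0, 0, 0]
}}

```text
time_s: 14.3
position: [0.5475, 0.3351, 0.2755]
tcp_rot: [[-0.138, -0.0, 0.99], [-0.99, -0.0, -0.138], [0.0, -1.0, 0.0]]
force: [-0.3, 0.6, -0.3]
opening: 0.801
```

```bash
python3 -c "
from mv import *
st();print(rel((.547,.3375,.202),-7.9))
snap('side','side7')
i=load('side7')[0][80:180,270:400];cv2.imwrite('pics/c7.png',cv2.resize(i,None,fx=6,fy=6,interpolation=2)[:,:,::-1])"
```

```text
14.3 [0.5475 0.3351 0.2755] [[-0.138, -0.0, 0.99], [-0.99, -0.0, -0.138], [0.0, -1.0, 0.0]] [-0.3  0.6 -0.3] 0.8011506582043579 [21.5 28.7 76.  -0.  75.3 29.5]
[-2.4, 73.5, -0.8, -0.0, -0.0, 0.0]
```

View pics/c7.png

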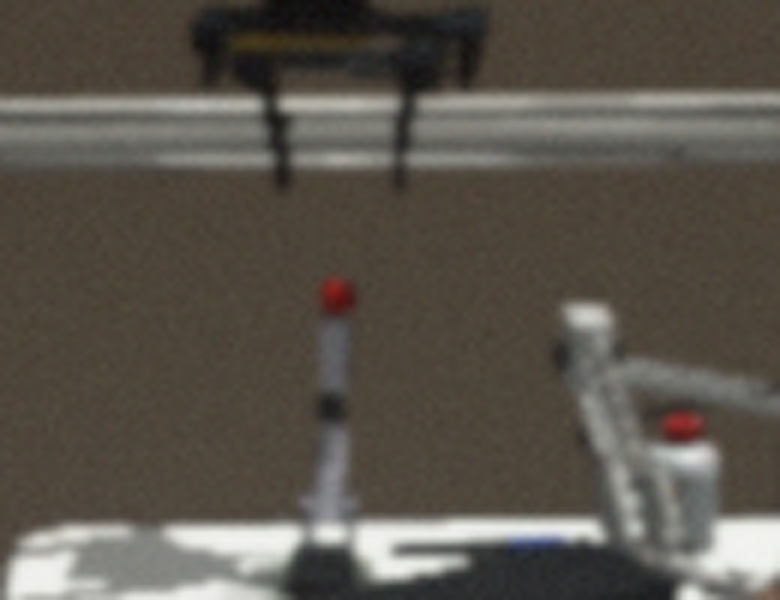

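The ball, at crop (338,295), is centred between the fingertips, which show at 283 and 400. I'll go down and grip it.

Call:
{"op": "jog_arm", "data": {
  "motion": [-2.5, 12, 0, 0, 0, 0, -2.5, 30, 0, 0, 0, 0, -2.5, 50, 0, 0, 0, 0, -2.5, 66, 0, 0, 0, 0, -2.5, 73, 0, 0, 0, 0, -2.5, 73, 0, 0, 0, 0]
}}

```text
time_s: 15.1
position: [0.5476, 0.3383, 0.2018]
tcp_rot: [[-0.137, -0.001, 0.991], [-0.991, -0.0, -0.137], [0.0, -1.0, -0.001]]
force: [-0.6, -0.2, 0.7]
opening: 0.799
```

Call:
{"op": "jog_arm", "data": {
  "motion": [0, 0, 0, 0, 0, 0, 0, 0, 0, 0, 0, 0, 0, 0, 0, 0, 0, 0, 0, 0, 0, 0, 0, 0, 0, 0, 0, 0, 0, 0, 0, 0, 0, 0, 0, 0, 0, 0, 0, 0, 0, 0, 0, 0, 0, 0, 0, 0],
  "gripper": 0.1
}}

```text
time_s: 16.1
position: [0.5468, 0.3386, 0.2023]
tcp_rot: [[-0.137, -0.002, 0.991], [-0.991, -0.0, -0.137], [0.0, -1.0, -0.002]]
force: [-3.6, -0.3, 2.3]
opening: 0.255
```

```bash
python3 -c "
from mv import *
st();snap('side','side8')
i=load('side8')[0][80:180,270:400];cv2.imwrite('pics/c8.png',cv2.resize(i,None,fx=6,fy=6,interpolation=2)[:,:,::-1])
t0=1.95;s=bot.read_state();T=s['tcp_rot'];a=np.radians(82.1);ex=np.array([np.cos(a),np.sin(a),0])
f=lambda t:ex*(.07-.145*np.cos(t))+[0,0,.064+.145*np.sin(t)]
for t in list(np.linspace(1.95,0,40)): print(round(t,2),(T.T@(f(t)-f(t0))*1000).round(0).tolist())
"
```

```text
16.1 [0.5468 0.3386 0.2023] [[-0.137, -0.002, 0.991], [-0.991, -0.0, -0.137], [0.0, -1.0, -0.002]] [-3.6 -0.3  2.3] 0.2548165747298097 [21.8 33.  80.5  0.  66.7 29.7]
1.95 [0.0, 0.0, 0.0]
1.9 [7.0, -3.0, -0.0]
1.85 [14.0, -5.0, -0.0]
1.8 [21.0, -7.0, -0.0]
1.75 [28.0, -8.0, -0.0]
1.7 [35.0, -9.0, -0.0]
1.65 [42.0, -10.0, -0.0]
1.6 [49.0, -10.0, -0.0]
1.55 [57.0, -10.0, -0.0]
1.5 [64.0, -10.0, -0.0]
1.45 [71.0, -9.0, -0.0]
1.4 [78.0, -8.0, -0.0]
1.35 [85.0, -7.0, -0.0]
1.3 [92.0, -5.0, -0.0]
1.25 [99.0, -3.0, -0.0]
1.2 [106.0, -0.0, -0.0]
1.15 [113.0, 2.0, -0.0]
1.1 [119.0, 6.0, -0.0]
1.05 [126.0, 9.0, -0.0]
1.0 [132.0, 13.0, -0.0]
0.95 [138.0, 17.0, -0.0]
0.9 [144.0, 21.0, -0.0]
0.85 [149.0, 26.0, -0.0]
0.8 [155.0, 31.0, -0.0]
0.75 [160.0, 36.0, -0.0]
0.7 [165.0, 41.0, -0.0]
0.65 [169.0, 47.0, -0.0]
0.6 [173.0, 53.0, 0.0]
0.55 [177.0, 59.0, 0.0]
0.5 [181.0, 65.0, 0.0]
0.45 [184.0, 72.0, 0.0]
0.4 [187.0, 78.0, 0.0]
0.35 [190.0, 85.0, 0.0]
0.3 [192.0, 92.0, 0.0]
0.25 [194.0, 99.0, 0.0]
0.2 [196.0, 106.0, 0.0]
0.15 [197.0, 113.0, 0.0]
0.1 [198.0, 120.0, 0.0]
0.05 [198.0, 128.0, 0.0]
0.0 [199.0, 135.0, 0.0]
```

View pics/c8.png

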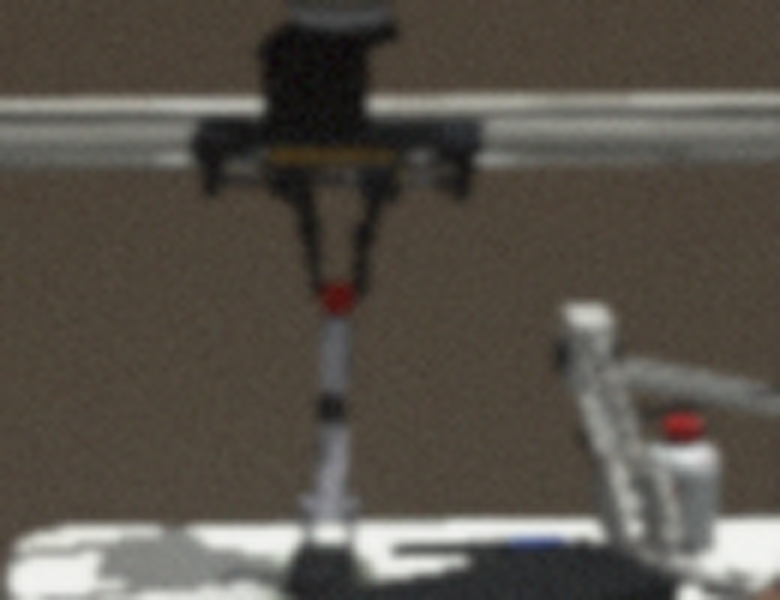

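The fingers closed to 22 mm, less than the ball's 26 mm, and there is a slight upward push. The picture agrees: the tips end near the ball's centre at (338,295), so the pads hold only its upper half. I'll reopen, go 10 mm lower and regrip.

Call:
{"op": "jog_arm", "data": {
  "motion": [0, 0, 0, 0, 0, 0, 0, 0, 0, 0, 0, 0, 0, 3, 0, 0, 0, 0, 0, 7, 0, 0, 0, 0, 0, 10, 0, 0, 0, 0, 0, 10, 0, 0, 0, 0],
  "gripper": 0.5
}}

```text
time_s: 16.9
position: [0.5476, 0.3383, 0.1918]
tcp_rot: [[-0.137, -0.001, 0.991], [-0.991, -0.0, -0.137], [0.0, -1.0, -0.001]]
force: [-0.6, -0.1, -0.2]
opening: 0.495
```

```bash
python3 -c "
from mv import *
st();snap('side','side9')
i=load('side9')[0][110:150,305:350];cv2.imwrite('pics/c9.png',cv2.resize(i,None,fx=14,fy=14,interpolation=2)[:,:,::-1])"
```

```text
16.9 [0.5476 0.3383 0.1918] [[-0.137, -0.001, 0.991], [-0.991, -0.0, -0.137], [0.0, -1.0, -0.001]] [-0.6 -0.1 -0.2] 0.49474407076999033 [21.8 33.7 81.  -0.  65.4 29.7]
```

View pics/c9.png

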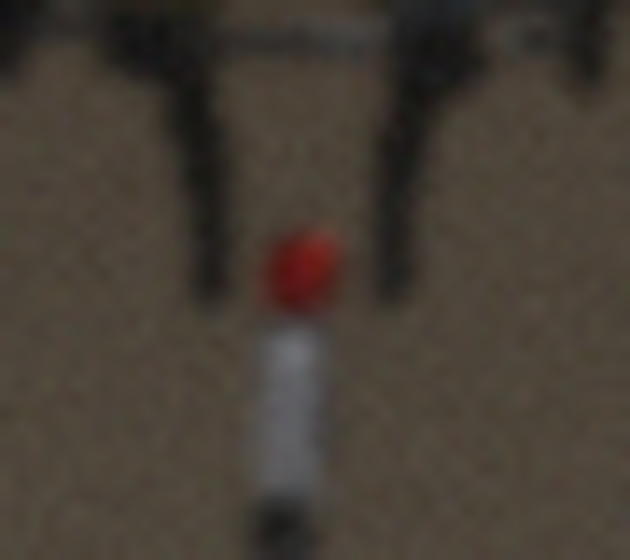

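The tips, at v≈300, now reach only about 9 mm below the ball's centre at v≈270. I'll lower 8 mm more and then grip.

Call:
{"op": "jog_arm", "data": {
  "motion": [0, 4, 0, 0, 0, 0, 0, 8, 0, 0, 0, 0, 0, 8, 0, 0, 0, 0]
}}

```text
time_s: 17.32
position: [0.5474, 0.3383, 0.1838]
tcp_rot: [[-0.137, -0.001, 0.991], [-0.991, -0.0, -0.137], [0.001, -1.0, -0.001]]
force: [-0.0, 0.4, 0.7]
opening: 0.501
```

Call:
{"op": "jog_arm", "data": {
  "motion": [0, 0, 0, 0, 0, 0, 0, 0, 0, 0, 0, 0, 0, 0, 0, 0, 0, 0, 0, 0, 0, 0, 0, 0, 0, 0, 0, 0, 0, 0, 0, 0, 0, 0, 0, 0],
  "gripper": 0.1
}}

```text
time_s: 18.08
position: [0.5468, 0.3386, 0.1844]
tcp_rot: [[-0.137, -0.002, 0.991], [-0.991, 0.0, -0.137], [0.0, -1.0, -0.002]]
force: [-4.6, 1.0, 3.5]
opening: 0.28
```

```bash
python3 -c "
from mv import *
st();snap('side','side10')
i=load('side10')[0][110:150,305:350];cv2.imwrite('pics/c10.png',cv2.resize(i,None,fx=14,fy=14,interpolation=2)[:,:,::-1])"
```

```text
18.075 [0.5468 0.3386 0.1844] [[-0.137, -0.002, 0.991], [-0.991, 0.0, -0.137], [0.0, -1.0, -0.002]] [-4.6  1.   3.5] 0.28026720273171896 [21.8 34.1 81.4  0.  64.5 29.7]
```

View pics/c10.png

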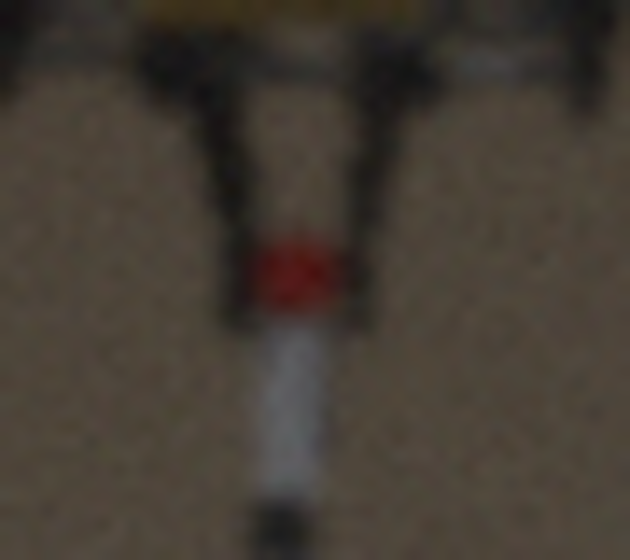

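The pads now straddle the ball: centre at (297,275), tips about 16 mm below it, opening 24.4 mm. I'll begin the arc and watch the force.

Call:
{"op": "jog_arm", "data": {
  "motion": [3, -1, 0, 0, 0, 0, 7, -3, 0, 0, 0, 0, 14, -5, 0, 0, 0, 0, 21, -7, 0, 0, 0, 0, 28, -8, 0, 0, 0, 0, 35, -9, 0, 0, 0, 0, 42, -10, 0, 0, 0, 0, 49, -10, 0, 0, 0, 0]
}}

```text
time_s: 19.12
position: [0.5401, 0.291, 0.1945]
tcp_rot: [[-0.137, -0.001, 0.991], [-0.991, 0.002, -0.137], [-0.002, -1.0, -0.002]]
force: [-6.1, 3.9, 5.2]
opening: 0.277
```

```bash
python3 -c "
from mv import *
st();snap('side','side11');p,d=snap('top','top11')
i=load('side11')[0][100:160,295:355];cv2.imwrite('pics/c11.png',cv2.resize(i,None,fx=9,fy=9,interpolation=2)[:,:,::-1])"
```

```text
19.125 [0.5401 0.291  0.1945] [[-0.137, -0.001, 0.991], [-0.991, 0.002, -0.137], [-0.002, -1.0, -0.002]] [-6.1  3.9  5.2] 0.2773520441652861 [17.8 31.2 85.5  0.2 63.3 25.6]
```

View pics/c11.png

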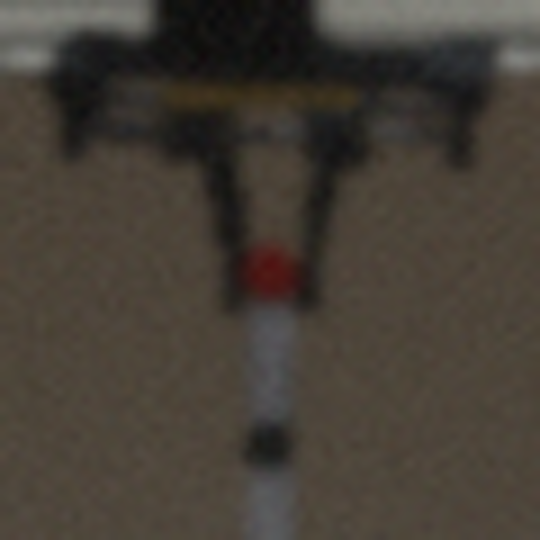

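The lever follows and is now upright, with forces around 9 N. I'll carry on down the arc.

Call:
{"op": "jog_arm", "data": {
  "motion": [8, 0, 0, 0, 0, 0, 15, 0, 0, 0, 0, 0, 22, 1, 0, 0, 0, 0, 29, 2, 0, 0, 0, 0, 36, 3, 0, 0, 0, 0, 43, 5, 0, 0, 0, 0, 50, 7, 0, 0, 0, 0, 57, 10, 0, 0, 0, 0, 64, 12, 0, 0, 0, 0, 70, 16, 0, 0, 0, 0, 77, 19, 0, 0, 0, 0, 83, 23, 0, 0, 0, 0, 89, 27, 0, 0, 0, 0, 95, 31, 0, 0, 0, 0, 100, 36, 0, 0, 0, 0, 106, 41, 0, 0, 0, 0, 111, 46, 0, 0, 0, 0, 116, 51, 0, 0, 0, 0, 120, 57, 0, 0, 0, 0, 124, 63, 0, 0, 0, 0]
}}

```text
time_s: 21.72
position: [0.5223, 0.1655, 0.1311]
tcp_rot: [[-0.136, -0.004, 0.991], [-0.991, -0.003, -0.136], [0.003, -1.0, -0.003]]
force: [-6.6, -3.4, 4.8]
opening: 0.278
```

```bash
python3 -c "
from mv import *
st();p,d=snap('top','top12');snap('side','side12')
i=load('side12')[0][100:210,270:400];cv2.imwrite('pics/c12.png',cv2.resize(i,None,fx=5,fy=5,interpolation=2)[:,:,::-1])
s=bot.read_state();F=np.array([.530,.215]);a=np.radians(82.1);ex=np.array([np.cos(a),np.sin(a)]);print((s['position'][:2]-F)@ex)"
```

```text
21.725 [0.5223 0.1655 0.1311] [[-0.136, -0.004, 0.991], [-0.991, -0.003, -0.136], [0.003, -1.0, -0.003]] [-6.6 -3.4  4.8] 0.27776847173541486 [ 6.  31.8 98.  -0.2 50.5 13.9]
-0.050579916458753225
```

View pics/c12.png

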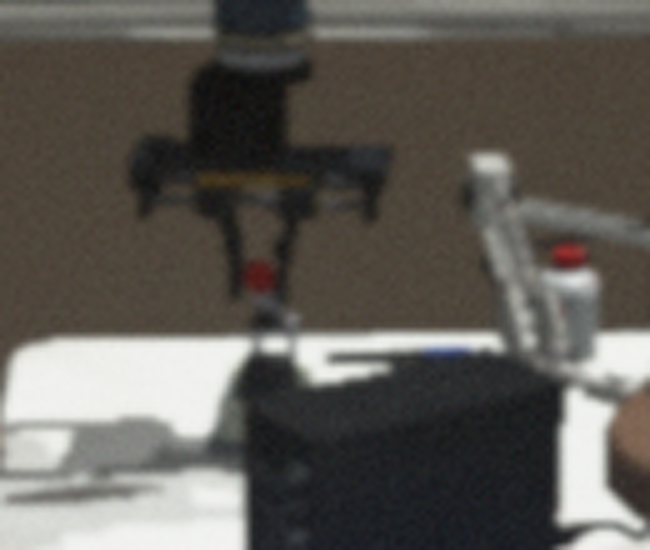

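The ball is still held at about 0.6 rad. I'll continue to about 0.1 rad, slower once the foot meets the module.

Call:
{"op": "jog_arm", "data": {
  "motion": [4, 6, 0, 0, 0, 0, 8, 12, 0, 0, 0, 0, 11, 19, 0, 0, 0, 0, 14, 25, 0, 0, 0, 0, 17, 32, 0, 0, 0, 0, 19, 39, 0, 0, 0, 0, 21, 46, 0, 0, 0, 0, 23, 53, 0, 0, 0, 0, 23.5, 57, 0, 0, 0, 0, 24, 60, 0, 0, 0, 0, 24.5, 64, 0, 0, 0, 0, 25, 67, 0, 0, 0, 0]
}}

```text
time_s: 23.32
position: [0.5188, 0.1411, 0.0639]
tcp_rot: [[-0.136, -0.004, 0.991], [-0.991, -0.002, -0.136], [0.003, -1.0, -0.004]]
force: [-5.1, -2.4, 3.2]
opening: 0.276
```

Call:
{"op": "jog_arm", "data": {
  "motion": [0, 3, 0, 0, 0, 0, 0, 6, 0, 0, 0, 0, 0.5, 9, 0, 0, 0, 0, 1, 12, 0, 0, 0, 0, 1, 14, 0, 0, 0, 0, 1, 14, 0, 0, 0, 0]
}}

```text
time_s: 24.08
position: [0.5187, 0.1404, 0.0497]
tcp_rot: [[-0.136, -0.004, 0.991], [-0.991, -0.002, -0.136], [0.002, -1.0, -0.004]]
force: [-4.7, -1.8, 0.3]
opening: 0.278
```

```bash
python3 -c "
from mv import *
st();snap('side','side13')
i=load('side13')[0][110:210,270:400];cv2.imwrite('pics/c13.png',cv2.resize(i,None,fx=6,fy=6,interpolation=2)[:,:,::-1])"
```

```text
24.075 [0.5187 0.1404 0.0497] [[-0.136, -0.004, 0.991], [-0.991, -0.002, -0.136], [0.002, -1.0, -0.004]] [-4.7 -1.8  0.3] 0.27812765012238905 [ 3.300e+00  3.900e+01  1.021e+02 -1.000e-01  3.910e+01  1.120e+01]
```

View pics/c13.png

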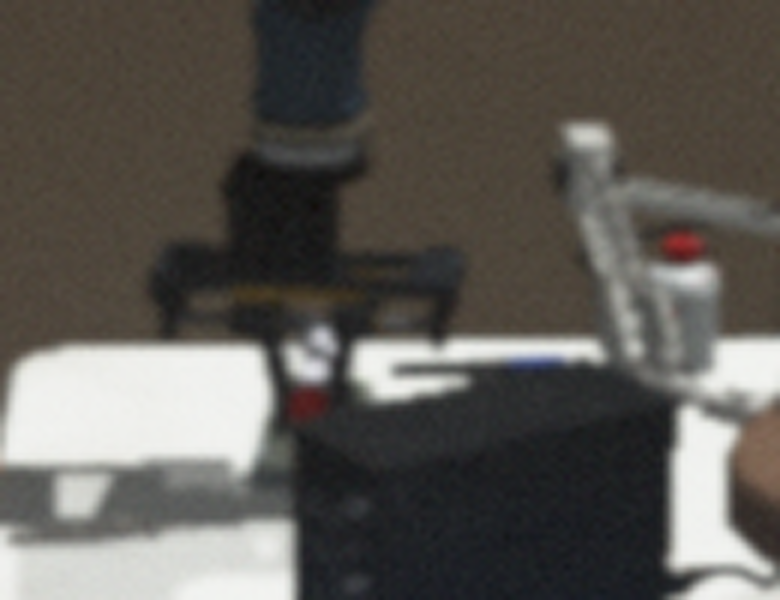

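```bash
python3 -c "
from mv import *
O=np.array(bot.get_calibration('side')['pose'])[:3,3]
for v in (176,177,178):
  D=world('side',np.float64(321.3),np.float64(v),1.)-O;print((O+D*((.141-O[1])/D[1])).round(4))"
```

```text
[0.5191 0.141  0.0693]
[0.5191 0.141  0.0653]
[0.5191 0.141  0.0612]
```

Call:
{"op": "jog_arm", "data": {
  "motion": [0, 1, 0, 0, 0, 0, 0, 2, 0, 0, 0, 0, 0, 3, 0, 0, 0, 0, 0, 4, 0, 0, 0, 0]
}}

```text
time_s: 24.62
position: [0.5187, 0.1404, 0.0469]
tcp_rot: [[-0.136, -0.004, 0.991], [-0.991, -0.002, -0.136], [0.002, -1.0, -0.003]]
force: [-8.6, -2.3, 16.9]
opening: 0.283
```

An upward force of 17 N appears within the last few millimetres, and the ball's height is about 64 mm, so the lever is on its stop. I'll ease off, release and go straight up.

Call:
{"op": "jog_arm", "data": {
  "motion": [0, -1.5, 0, 0, 0, 0, 0, -1.5, 0, 0, 0, 0]
}}

```text
time_s: 24.88
position: [0.5187, 0.1404, 0.0474]
tcp_rot: [[-0.136, -0.004, 0.991], [-0.991, -0.002, -0.136], [0.002, -1.0, -0.004]]
force: [-5.7, -1.7, 2.0]
opening: 0.28
```

Call:
{"op": "jog_arm", "data": {
  "motion": [0, 0, 0, 0, 0, 0, 0, 0, 0, 0, 0, 0, 0, 0, 0, 0, 0, 0, 0, 0, 0, 0, 0, 0, 0, 0, 0, 0, 0, 0],
  "gripper": 0.75
}}

```text
time_s: 25.5
position: [0.5209, 0.1413, 0.0479]
tcp_rot: [[-0.137, 0.001, 0.991], [-0.991, 0.0, -0.137], [-0.0, -1.0, 0.001]]
force: [-0.1, -0.2, 0.2]
opening: 0.717
```

Call:
{"op": "jog_arm", "data": {
  "motion": [0, -5, 0, 0, 0, 0, 0, -15, 0, 0, 0, 0, 0, -35, 0, 0, 0, 0, 0, -70, 0, 0, 0, 0, 0, -110, 0, 0, 0, 0, 0, -155, 0, 0, 0, 0, 0, -195, 0, 0, 0, 0, 0, -225, 0, 0, 0, 0, 0, -240, 0, 0, 0, 0, 40, -240, 0, 0, 0, 0, 85, -240, 0, 0, 0, 0, 130, -240, 0, 0, 0, 0, 175, -240, 0, 0, 0, 0, 210, -240, 0, 0, 0, 0, 230, -240, 0, 0, 0, 0, 230, -240, 0, 0, 0, 0, 230, -240, 0, 0, 0, 0]
}}

```text
time_s: 27.62
position: [0.4887, -0.0857, 0.2875]
tcp_rot: [[-0.137, -0.001, 0.991], [-0.991, 0.001, -0.137], [-0.001, -1.0, -0.001]]
force: [-0.0, 0.3, 0.0]
opening: 0.751
```

```bash
python3 -c "
from mv import *
st();p,d=snap('top','top14');ps,ds=snap('side','side14')
i=p[165:235,160:260];cv2.imwrite('pics/d14.png',cv2.resize(i,None,fx=8,fy=8,interpolation=2)[:,:,::-1])
i=ps[110:210,270:400];cv2.imwrite('pics/c14.png',cv2.resize(i,None,fx=6,fy=6,interpolation=2)[:,:,::-1])
F=np.array([.530,.215]);a=np.radians(82.1);ex=np.array([np.cos(a),np.sin(a)]);ey=np.array([-ex[1],ex[0]])
P=cloud('top',d)
for v in range(186,206,2):
  print(v,[(round(float((P[v,u,:2]-F)@ex*1000)),round(float((P[v,u,:2]-F)@ey*1000)),round(float(P[v,u,2]*1000))) for u in range(206,250,4)])
def red(n,p,b):
  h=cv2.cvtColor(p,cv2.COLOR_RGB2HSV);m=np.zeros(p.shape[:2],bool);m[b[2]:b[3],b[0]:b[1]]=True
  r=m&((h[...,0]<6)|(h[...,0]>172))&(h[...,1]>130)&(h[...,2]>60);v,u=np.nonzero(r);O=np.array(bot.get_calibration(n)['pose'])[:3,3]
  print(n,len(u),u.mean(),v.mean());return O,world(n,u.mean(),v.mean(),1.)-O
A=red('top',p,(225,275,180,225));B=red('side',ps,(305,345,160,190))
t=np.linalg.lstsq(np.c_[A[1],-B[1]],B[0]-A[0],rcond=None)[0];print('ball',A[0]+A[1]*t[0],B[0]+B[1]*t[1])
"
```

```text
27.625 [ 0.4887 -0.0857  0.2875] [[-0.137, -0.001, 0.991], [-0.991, 0.001, -0.137], [-0.001, -1.0, -0.001]] [-0.   0.3  0. ] 0.7507494070320682 [-22.9  15.8  95.4   0.   68.9 -15. ]
186 [(68, -21, 10), (48, -21, 39), (42, -25, 8), (27, -26, 14), (15, -28, 10), (0, -29, 14), (-12, -31, 11), (-32, -30, 44), (-45, -32, 43), (-54, -36, 18), (-65, -38, 5)]
188 [(62, -13, 32), (46, -14, 43), (31, -15, 48), (17, -16, 53), (6, -18, 44), (-8, -20, 50), (-14, -24, 14), (-27, -26, 11), (-46, -25, 42), (-53, -29, 11), (-65, -32, 0)]
190 [(49, -3, 76), (38, -5, 73), (25, -7, 71), (11, -8, 75), (5, -12, 45), (-9, -13, 48), (-21, -15, 43), (-35, -17, 47), (-47, -19, 41), (-55, -23, 12), (-66, -25, -1)]
192 [(49, 3, 75), (38, 1, 66), (24, 0, 71), (11, -2, 73), (-1, -4, 68), (-14, -5, 69), (-28, -6, 74), (-40, -8, 73), (-48, -12, 42), (-55, -16, 8), (-67, -19, -2)]
194 [(50, 9, 66), (35, 8, 75), (24, 6, 69), (11, 5, 70), (-4, 3, 77), (-15, 1, 70), (-27, -1, 67), (-41, -2, 69), (-54, -3, 70), (-67, -5, 75), (-81, -6, 77)]
196 [(61, 13, 20), (48, 11, 16), (28, 11, 45), (15, 10, 47), (-3, 9, 67), (-16, 
[... 164 characters left out ...]
), (-26, 11, 49), (-37, 9, 38), (-55, 9, 66), (-327, 101, 1567), (-82, 6, 73)]
200 [(62, 26, 7), (46, 25, 20), (35, 22, 8), (21, 21, 10), (1, 21, 40), (-13, 19, 44), (-25, 18, 43), (-37, 15, 35), (-46, 13, 14), (-58, 10, 5), (-70, 8, -4)]
202 [(59, 33, 16), (41, 32, 33), (28, 30, 35), (20, 27, 11), (7, 26, 9), (-7, 24, 13), (-21, 23, 14), (-34, 21, 17), (-47, 19, 14), (-58, 17, -2), (-72, 15, 5)]
204 [(59, 39, 12), (46, 37, 11), (33, 36, 10), (18, 34, 13), (5, 33, 14), (-8, 31, 10), (-28, 31, 46), (-42, 29, 50), (-47, 26, 9), (-60, 24, 7), (-73, 22, 5)]
top 42 244.02380952380952 195.78571428571428
side 20 321.1 177.25
ball [0.52059584 0.14282063 0.06376986] [0.51841946 0.14283113 0.06357484]
```

View pics/d14.png

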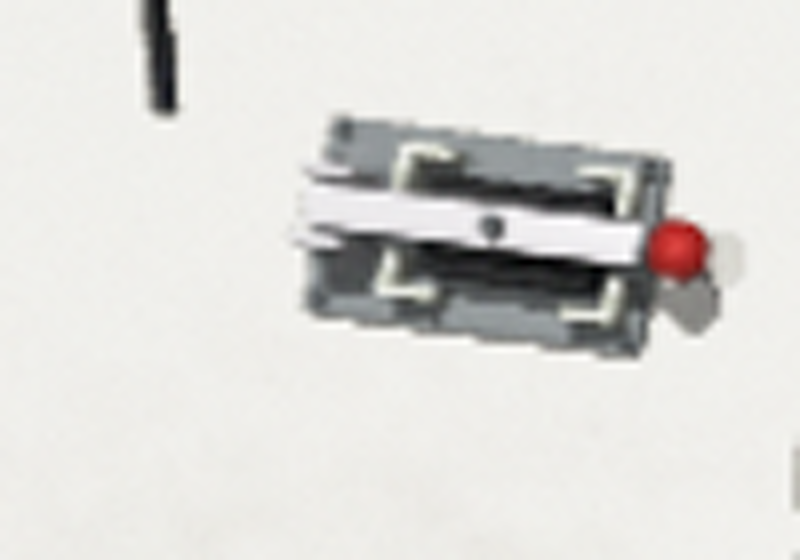

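View pics/c14.png

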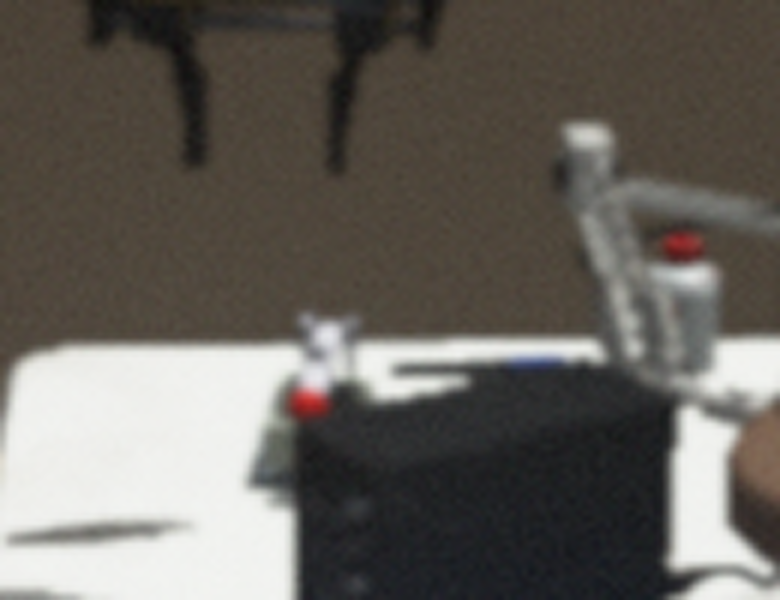

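The clamp is level. The ball triangulates to z = 63.7 mm, where shut is 64. The module's top sits at about 46 mm, so its underside is about 17 mm, flat between all four guides. The gripper is clear, so I'm handing in.

```bash
python3 -c "
from rig import bot
print(bot.hand_in())"
```

```text
the job is handed in; nothing more can be done
None
```

The module is seated in the cradle with the clamp shut over it, and I handed the job in at about 28 s of the 56 s allowed. The hand-in gives no verdict.

**What I did:** I took the left-most of the three black blocks, at (393,186) in the top view, and carried it over the bench supply. I set it down flat between the guides at floor height and let go while the clamp was still open at about 1.95 rad. Then I gripped the red ball, swung the lever down until it met its stop at about 17 N, released it and moved clear.

**Last checks:**
- **Clamp:** the ball triangulated to z = 63.7 mm from both views, where 64 is shut, so the angle is about 0 rad.
- **Module:** its top was at about 46 mm, which puts the underside near 17 mm (16 is fully home). It lay flat and centred within a few millimetres.
- **Robot:** the wrist force was about zero, with the arm clear of everything.

**What disagreed or went wrong:**
- **Block position:** the side view put the block 9–16 mm nearer the camera than the top view did, probably because it also took in the block's front face. I used the top view, and the grasp confirmed it.
- **First grip on the ball:** it caught only the upper half, closing to 22 mm. The fingertips appeared about 20 mm shorter than specified, so I regripped 18 mm lower before swinging the clamp.

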